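Hang the spacer plates nested on the storage hook

ROBOT

A 6-joint arm with a two-finger parallel gripper is mounted at the origin on a cart in front of the work surface, level with it; the furniture and walls round the work are solid. World frame = base frame: x ahead of the robot, y to its left, z up, the work surface at z = 0. Lengths are in m, angles in rad, forces in N, time in s.
With the tool pointing down it reaches from about 0.325 to 0.875 m from the base axis. Payload 4.4 kg.
Tool frame: the origin (TCP) lies at the very end of the fingers, on their centre line; the grasp point (between the pads) lies bot.grip_point_offset behind it (bot.grip_point_offset is the distance from the TCP to the grasp point, in m); z points along the fingers, y is the line along which they close (so a half turn about z gives the same grasp; the last joint's range is limited). The gripper opens to 85 mm and grips with 20 to 120 N. Pads are 22 mm wide; open, the fingers measure 114 mm over their backs; the gripper's body (76 mm by 85 mm) begins 54 mm behind the grasp point. The pads swing forward as they close: fully open they stand 13 mm farther back than shut.
Start: joints at [1.133, 0.207, 1.542, -0, 1.393, -0.15], TCP at [0.163, 0.552, 0.231] pointing down, gripper open.
Joint ranges: [-2.73, 2.73], [-0.86, 2.22], [0.23, 2.46], [-1.11, 4.25], [0.08, 2.63], [-2.82, 2.82]. Speed limits (rad/s): [2.79, 2.79, 3.14, 3.14, 3.14, 3.14].

INTERFACE

Orientations are given as a unit quaternion [w, x, y, z].
In Python, from rig import bot, imaging, ticket gives the robot as it stands. The module is installed in compiled form; this text tells all that it offers.
- The arm moves only by the tool play_rows, never from a script. Its argument "motion" is a list of rows, each an object with "linear": the shift along the world's x, y, z in mm, a list of three; "dr": the turn, a rotation vector about the world's x, y, z in rad, a list of three; "claw": the gripper command: -1 is shut, 1 is fully open, values between are in proportion. In form: [{"linear": [x, y, z], "dr": [ax, ay, az], "claw": claw}, ...]. A call has 1 to 12 rows; each row is the pose to reach, as a shift and turn from the pose commanded when the call began; what a row does not reach only later rows make up. A row lasts 1/8 s, in which the tool goes at most 62.5 mm and 10.7 degrees, less where a joint would pass 70% of its speed; a pose out of reach is approached as far as the arm can. A call with a gripper value outside its range is refused whole. The fingers move at their own pace and stop on an object; "grip_force" is the grip in N (left out, the last holds). Time passes only in rows, so rows that repeat a pose let the fingers close. It gives the time, the measured TCP pose, the force, the opening and the grip force at its end, in the units of the state.
- bot.get_state(): the state, without advancing time (a new reading comes with each control period).
- imaging.read_camera(name): name is "side" or "top" or "wrist"; returns the picture (400x640x3 uint8, blue, green, red); there is no depth.
- imaging.camera_params(name): a dict with "fovy" (degrees; the focal length in pixels is half the picture's height over the tangent of half this angle, whatever the lens; pixels are square), "cx", "cy" (the principal point, pixels), "dist" ([k1, k2, p1, p2, k3] as OpenCV has them; the pictures are not rectified), "R" (3x3) and "t" (3): a world point X has camera coordinates R X + t; the wrist camera has in their place "tool_from_camera" (4x4, takes a point from camera to tool coordinates, whose origin is the TCP and whose axes are the flange's). Camera axes: x right, y down, z forward; pixel columns grow to the right and rows downward; lengths in m; the calibration is good to about 2 mm. A picture is of the moment at which its call begins: read the wrist's pose just before it. camera_params takes no time and is no camera call.
- ticket.sign_off(): hands the job in; it is judged then, once.
The state is a dict: "time": time; "joint_positions": joint angles; "joint_vel": joint speeds; "joint_efforts": joint torques, N m; "tcp_pos": TCP position; "orientation": TCP orientation; "wrist_force": force on the tool from outside, world axes, zero at the start; "wrist_torque": the same for the moment, N m; "grip_width": finger opening in m; "gripper_force": force on a finger pad.
Only numpy, scipy, OpenCV 4.12 (cv2) and the standard library are available. Lean on these libraries where they do the work, as an engineer would, in place of code of your own. Each camera call takes 0.05 s, during which the arm holds its last target. There are 200 camera calls.

TASK

The large spacer plate hangs loosely on the storage hook. Hang the medium plate in front of it and then the small plate in front of that, each with its flat back nested inside the raised rim of the plate before; after hanging each one, push the stack back along the bar by feel until it bears firmly on the stop, with about 10 N and never more than 20 N, and without the tab sliding through the fingers. Leave all three hanging freely and tight together against the stop, and do not disturb the two spacers and the tape roll.

Things in the scene. Friction and masses are not known exactly. Their poses are not given: they have to be found in the camera images.
- hook_stand: Fixed steel storage hook. Origin on the bench below the root of the bar; z up, x along the bar from its tip to its root. Base 155 x 80 x 10 mm, post 113 mm tall. Round bar 8 mm thick, level, at y = 0, its axis 95 mm up, straight from x = 0 to -115 mm. A dark steel stop is fixed across the bar, its front face at x = -50 to -20 mm: its place is not given, find it by pushing.
- hook_bar (a point): Point on the bar's axis where the straight part ends (x = -115 mm, z = 95 mm in the stand's frame); axes as the stand. From here the bar turns up at 45 degrees: its axis ends 12 mm further out and 12 mm higher. The stop further back is 16 mm wide and reaches up to 155 mm, at the bar it is 44 mm wide.
- large_plate_tab (a point): Large aluminium plate, 100 mm wide, 130 tall, 0.2 kg, hanging on the bar, free to slide, 6 to 41 mm in front of the stop. The point lies in the middle of its rubber grip tab (18 mm wide, 10 thick), 22 mm below the top, 36 mm above the slot's upper edge. x points to the plate's flat back, -x to its rimmed front, y along its width, z up. At rest on the bar the point is 135 mm above the bench.
- medium_plate_tab (a point): Medium plate, 82 mm wide, 120 tall, 0.15 kg, in the rack; rubber tab 26 mm wide (y), 10 thick. Point and axes as on the large plate; 98 mm above the underside. All plates: upright panel 10 mm thick, rim 5 mm wide standing 6 mm proud of the front round sides and underside; slot to hang by, 15 mm wide, 28 high, centre 50 mm below the point; tab stands 44 mm above the panel.
- small_plate_tab (a point): Small plate, 64 mm wide, 110 tall, 0.11 kg, in the rack; rubber tab 34 mm wide (y), 10 thick. Point and axes as on the large plate; 88 mm above the underside. Each plate fits in the rim of the next larger with 4 mm to spare at each side and 5 below. The points of two nested plates are 10 mm apart along x (16 if one stands on the other's rim).
- rack: Fixed black plastic rack, 126 x 112 mm, 34 tall, origin at the centre of its underside. Three slots along its y, 18.6 mm wide, 26 deep, 34 mm apart along x; the medium and small plates stand in the outer two, either way round, panels parallel to the rack's y, rims to its -x; the middle one is empty. A plate lifted 30 mm or more is clear of it.
- spacer_1: White plastic spacer, 16 x 18 x 30 mm, loose bystander; origin at its underside.
- spacer_2: The second white spacer, same size, loose bystander; origin at its underside.
- masking_tape: Roll of masking tape lying flat, 94 mm across, 15 mm high, loose bystander; origin at its underside.

How it is judged:
By the outcome, as a careful person would: the job done as asked, in the order asked, and still so for the second after the job is handed in, with the robot touching nothing.
It also fails if it takes over 70 s, if anything falls off the work surface, if the arm or the gripper's body presses on something with over 40 N, if the wrist force passes 120 N, or if a joint passes its speed limit or range.

## Working session

There is one attempt and no reset: what is moved stays moved. The work goes in short steps, Python scripts to look and compute and a tool call to move; the robot and the scene stay as the last step left them, time stands still between calls to the robot, and variables do not carry over. Pictures are saved under pics/ and viewed, at most 10 in all, crops included, and the job is handed in when it is done.

Besides the shell and the picture viewer there is one more tool, called after ">>>" by a JSON object that holds its "method" and its "body". play_rows: Moves the arm, as the interface text tells. Its arguments: {"type":"object","properties":{"motion":{"type":"array"},"grip_force":{"type":"number"}},"required":["motion"]}

```bash
mkdir -p pics; python3 - <<'E'
from rig import bot, imaging
import cv2,numpy as np
s=bot.get_state();print(s, bot.grip_point_offset)
for n in("side","top","wrist"):
    cv2.imwrite(f"pics/{n}0.png",imaging.read_camera(n));p=imaging.camera_params(n);print(n,p)
E
```

```text
{'time': 0.0, 'joint_positions': array([ 1.13349277e+00,  2.07448364e-01,  1.54299272e+00, -2.84661939e-05,
        1.39348403e+00, -1.50461350e-01]), 'joint_vel': array([-9.70245198e-05, -1.42827159e-03, -2.20831861e-05,  1.19167788e-03,
       -1.73809568e-03, -7.36444302e-04]), 'joint_efforts': array([ 3.63649606e-04, -3.83019555e+01, -2.91600770e+01,  6.05548303e-05,
        1.02476965e-02, -1.44013723e-05]), 'tcp_pos': array([0.16234929, 0.5508    , 0.23009127]), 'orientation': array([-3.24416011e-04,  1.42927324e-01,  9.89732499e-01, -1.12028759e-03]), 'wrist_force': array([-0.44925761, -0.29473349, -0.48280054]), 'wrist_torque': array([-0.01091135, -0.01597882,  0.01965445]), 'gripper_force': 0.0, 'grip_width': 0.08565013391775544} 0.0187
side {'fovy': 42.88507167281952, 'cx': 317.9369962209379, 'cy': 189.73596915994003, 'dist': array([0.03939801, 0.        , 0.        , 0.        , 0.        ]), 'R': array([[ 0.99825906,  0.05385205,  0.02405835],
       [ 0.04369238, -0.40117087, -0.91496061],
       [-0.039621  ,  0.91441888, -0.40282538]]), 't': array([-0.53940791,  0.1388
[... 212 characters left out ...]
9889046, -0.04130227],
       [-0.98949332,  0.02827672, -0.14178646],
       [ 0.14279704,  0.03766012, -0.98903525]]), 't': array([0.14630521, 0.56339801, 0.85923773])}
wrist {'fovy': 61.383922093148406, 'cx': 314.62267478590456, 'cy': 204.2822081291331, 'dist': array([-0.01596188,  0.        ,  0.        ,  0.        ,  0.        ]), 'tool_from_camera': array([[-2.42212566e-04, -9.50174877e-01, -3.11717251e-01,
         7.99492615e-02],
       [ 9.99999684e-01,  5.68300069e-06, -7.94349154e-04,
        -9.46725760e-04],
       [ 7.56542099e-04, -3.11717345e-01,  9.50174576e-01,
        -1.42990215e-01],
       [ 0.00000000e+00,  0.00000000e+00,  0.00000000e+00,
         1.00000000e+00]])}
```

View pics/top0.png

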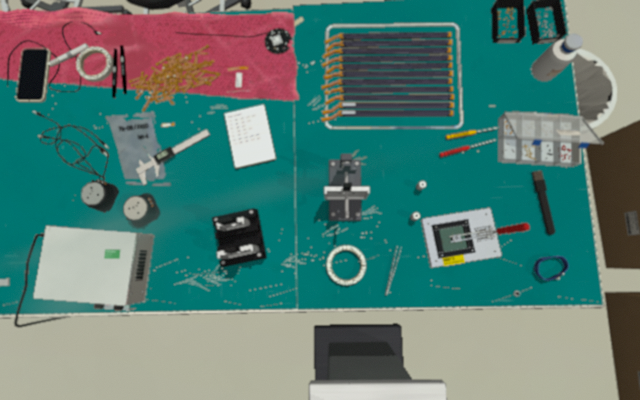

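View pics/side0.png

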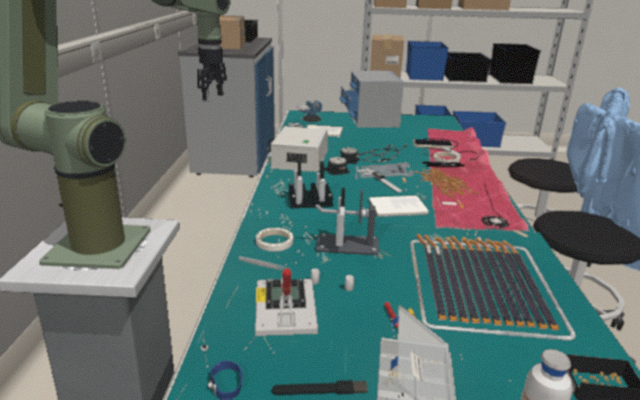

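The top view has the stand at about (347,188) with its root away from the robot, and the rack at (238,235) with plates at rows about 222 and 250. The spacers are at (422,185) and (416,217) and the tape at (346,265). I'll enlarge these areas next.

```bash
cat >h.py <<'E'
import numpy as np,cv2
from rig import bot,imaging
from scipy.spatial.transform import Rotation as Ro
def cam(n,st=None):
    p=imaging.camera_params(n);f=200/np.tan(np.radians(p["fovy"])/2)
    K=np.array([[f,0,p["cx"]],[0,f,p["cy"]],[0,0,1]])
    if n=="wrist":
        q=st["orientation"];Rt=Ro.from_quat([q[1],q[2],q[3],q[0]]).as_matrix();T=p["tool_from_camera"]
        Rwc=Rt@T[:3,:3];o=Rt@T[:3,3]+st["tcp_pos"];R=Rwc.T;t=-R@o
    else: R,t=p["R"],p["t"]
    return K,p["dist"],R,t
def ray(c,uv):
    K,d,R,t=c
    x=cv2.undistortPoints(np.array(uv,float).reshape(-1,1,2),K,d).reshape(-1,2)
    return -R.T@t,np.c_[x,np.ones(len(x))]@R
def onz(c,uv,z):
    o,D=ray(c,uv);return o+D*((z-o[2])/D[:,2])[:,None]
def two(c1,p1,c2,p2):
    o1,d1=ray(c1,[p1]);o2,d2=ray(c2,[p2]);A=np.c_[d1[0],-d2[0]]
    s=np.linalg.lstsq(A,o2-o1,rcond=None)[0];a=o1+s[0]*d1[0];b=o2+s[1]*d2[0];return (a+b)/2,np.linalg.norm(a-b)
def proj(c,X):
    K,d,R,t=c
    return cv2.projectPoints(np.array(X,float).reshape(-1,1,3),cv2.Rodrigues(R)[0],t,K,d)[0].reshape(-1,2)
E
python3 - <<'E'
import cv2,numpy as np
from h import *
t=cv2.imread("pics/top0.png");s=cv2.imread("pics/side0.png");z=lambda i,k:cv2.resize(i,None,fx=k,fy=k,interpolation=cv2.INTER_CUBIC)
out=np.zeros((600,800,3),np.uint8)
a=z(t[200:275,205:275],4);b=z(t[145:230,310:380],4);c=z(s[145:225,280:340],5)[:,:];d=z(s[185:260,310:385],4)
def put(i,y,x): h,w=i.shape[:2];h=min(h,600-y);w=min(w,800-x);out[y:y+h,x:x+w]=i[:h,:w]
put(a,0,0);put(b,0,300);put(c[:290],0,600);put(d,300,0)
put(z(cv2.imread("pics/wrist0.png"),.75),345,310)
cv2.imwrite("pics/c1.png",out)
c=cam("top")
print(onz(c,[[347,188],[238,235],[346,265],[422,185],[416,217]],0.0).round(3))
E
```

```text
[[ 0.615  0.052  0.   ]
 [ 0.504  0.329  0.   ]
 [ 0.423  0.061  0.   ]
 [ 0.617 -0.135  0.   ]
 [ 0.537 -0.116  0.   ]]
```

View pics/c1.png

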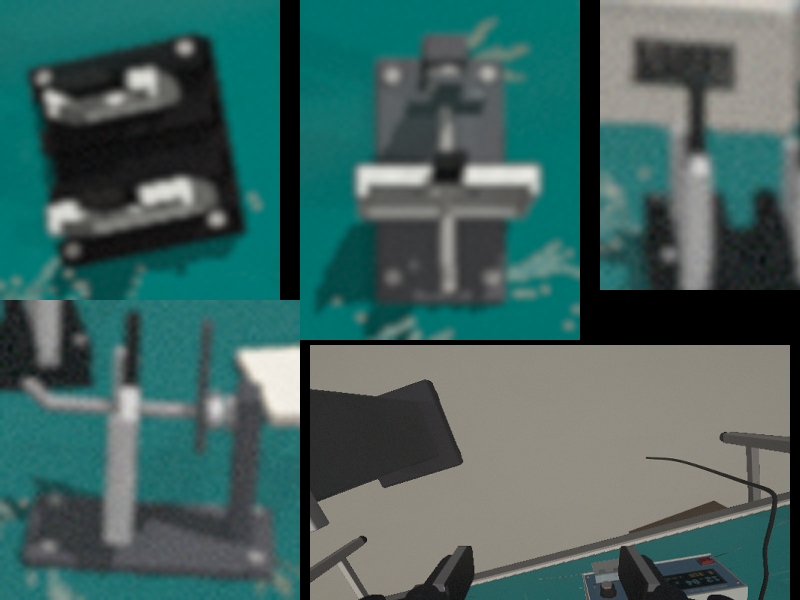

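Crops: the rack is turned slightly, with black tabs in front of the bright panel tops. The large plate hangs across the bar, which runs along world x with its tip towards the robot. I'll look at the rack closer with the wrist camera.

>>> {"method": "play_rows", "body": {"motion": [{"linear": [60,-30,20],"dr": [0,0,0],"claw": 1},{"linear": [115,-60,40],"dr": [0,0,0],"claw": 1},{"linear": [170,-95,60],"dr": [0,0,0],"claw": 1},{"linear": [225,-135,60],"dr": [0,0,0],"claw": 1},{"linear": [280,-180,60],"dr": [0,0,0],"claw": 1},{"linear": [330,-220,60],"dr": [0,0,0],"claw": 1},{"linear": [330,-220,60],"dr": [0,0,0],"claw": 1},{"linear": [330,-220,60],"dr": [0,0,0],"claw": 1},{"linear": [330,-220,60],"dr": [0,0,0],"claw": 1}]}}

```text
time: 1.27
tcp_pos: [0.492, 0.3318, 0.2908]
orientation: [-0.001, 0.143, 0.99, -0.0]
wrist_force: [0.4, -0.5, -0.0]
grip_width: 0.0852
gripper_force: 0.0
```

```bash
python3 - <<'E'
from h import *
import pickle
s=bot.get_state();im=imaging.read_camera("wrist");cv2.imwrite("pics/w1.png",im);pickle.dump(s,open("w1.pkl","wb"))
print(s["tcp_pos"],s["orientation"],s["time"],s["joint_positions"])
E
```

```text
[0.49199993 0.33179567 0.2908409 ] [-6.45762269e-04  1.42821399e-01  9.89748265e-01 -4.92459358e-05] 1.275 [ 4.47207272e-01  2.07435003e-01  1.41772006e+00  6.38201955e-04
  1.51756525e+00 -8.37000400e-01]
```

View pics/w1.png

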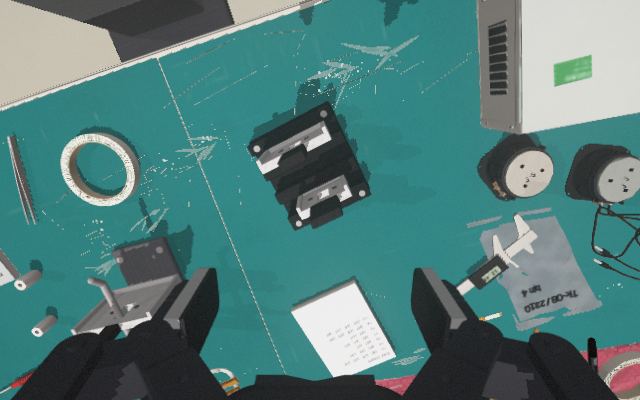

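The wrist view has the rack at about (310,165). The wider panel (medium) is on the robot side at (292,150), and the narrower one with the wide tab (small) is at (325,195). I'll enlarge it.

```bash
python3 - <<'E'
import cv2
i=cv2.imread("pics/w1.png")[95:240,235:380];i=cv2.resize(i,(600,600),interpolation=cv2.INTER_CUBIC)
i=cv2.convertScaleAbs(i,alpha=1.8,beta=15);cv2.imwrite("pics/c2.png",i)
E
```

```text
(no output)
```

View pics/c2.png

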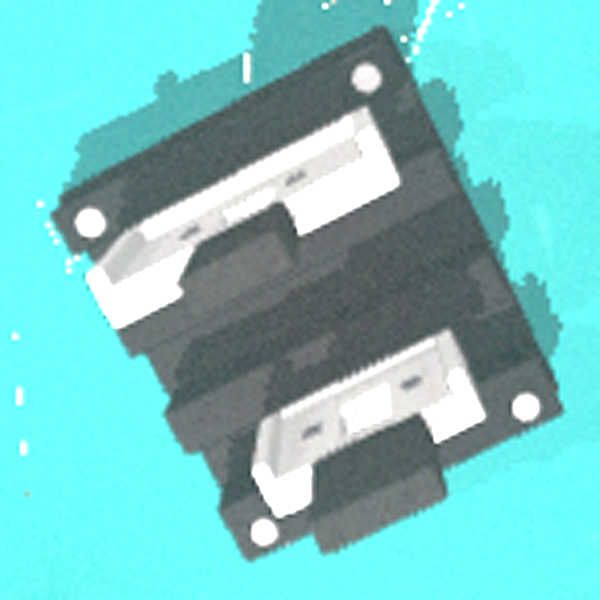

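Both rims face the robot, so no half turn is needed. In the crop the back edge of the medium panel's top runs (115,327)–(400,185) and the small one's (282,515)–(485,412). Next I'll look at the hook from above.

>>> {"method": "play_rows", "body": {"motion": [{"linear": [20,-50,10],"dr": [0,0,0.07],"claw": 1},{"linear": [40,-105,20],"dr": [0,0,0.14],"claw": 1},{"linear": [60,-160,30],"dr": [0,0,0.22],"claw": 1},{"linear": [80,-220,30],"dr": [0,0,0.29],"claw": 1},{"linear": [90,-280,30],"dr": [0,0,0.29],"claw": 1},{"linear": [90,-280,30],"dr": [0,0,0.29],"claw": 1},{"linear": [90,-280,30],"dr": [0,0,0.29],"claw": 1},{"linear": [90,-280,30],"dr": [0,0,0.29],"claw": 1}]}}

```text
time: 2.33
tcp_pos: [0.5822, 0.0536, 0.3214]
orientation: [0.0, -0.003, 1.0, 0.0]
wrist_force: [-0.2, -0.2, -0.2]
grip_width: 0.0852
gripper_force: 0.0
```

```bash
python3 - <<'E'
from h import *
import pickle
s=bot.get_state();im=imaging.read_camera("wrist");cv2.imwrite("pics/w2.png",im);pickle.dump(s,open("w2.pkl","wb"))
print(s["tcp_pos"],s["orientation"],s["time"],s["joint_positions"])
s1=pickle.load(open("w1.pkl","rb"));c=cam("wrist",s1)
u=lambda p:[[235+x*145/600,95+y*145/600] for x,y in p]
def rep(n,p,z):
    X=onz(c,u(p),z);d=X[-1]-X[0];print(n,X[:,:2].round(4).tolist(),np.linalg.norm(d),"yaw",np.arctan2(-d[0],d[1]),"mid",X[:,:2].mean(0))
rep("med back",[(115,327),(400,185)],.084)
rep("small back",[(282,515),(485,412)],.074)
rep("med tabtop",[(180,290),(298,240)],.128)
rep("small tabtop",[(320,552),(446,495)],.118)
rep("screwsN",[(90,222),(367,77)],.034);rep("screwsF",[(264,531),(526,407)],.034)
i=cv2.resize(im[0:400,100:540],None,fx=1.5,fy=1.5);cv2.imwrite("pics/c3.png",i)
E
```

```text
[0.58224649 0.05359155 0.32137966] [ 4.82819781e-06 -3.09457348e-03  9.99995191e-01  2.06236059e-04] 2.325 [-5.64045985e-02  1.73591486e-01  1.39596816e+00  4.12316760e-04
  1.57204790e+00 -1.63338957e+00]
med back [[0.4765, 0.2777], [0.4624, 0.3575]] 0.0810606010756825 yaw 0.1746422758509342 mid [0.46941081 0.31760529]
small back [[0.5413, 0.3023], [0.5285, 0.3634]] 0.062399937898328386 yaw 0.20741838142880878 mid [0.53490407 0.33282411]
med tabtop [[0.4649, 0.3039], [0.4616, 0.3323]] 0.02859529748535814 yaw 0.11370523188065623 mid [0.46323715 0.31807727]
small tabtop [[0.5377, 0.3146], [0.5321, 0.3479]] 0.03378188189871545 yaw 0.16639273948851213 mid [0.53492455 0.33128693]
screwsN [[0.4541, 0.2701], [0.4379, 0.3573]] 0.08869248938328578 yaw 0.18369788378762067 mid [0.44601077 0.31367178]
screwsF [[0.5588, 0.2897], [0.543, 0.3766]] 0.08825780497269418 yaw 0.17979450684620318 mid [0.55093977 0.33316608]
```

View pics/c3.png

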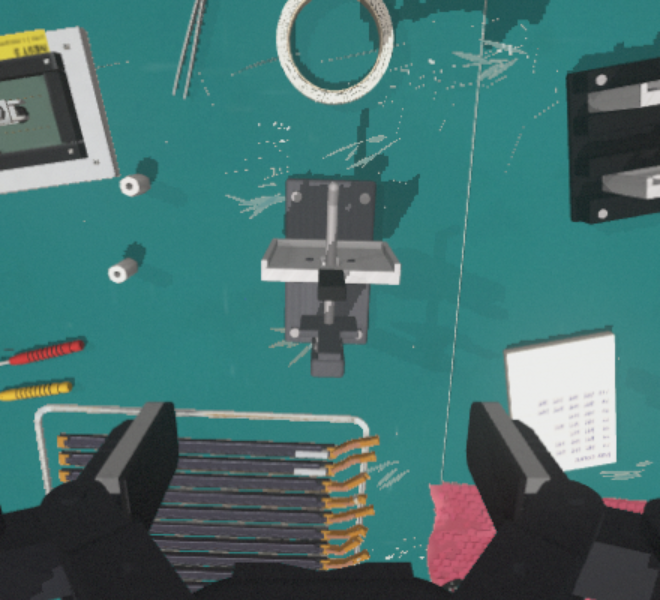

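The hook from above (crop): bar tip at (333,187), bar entering the plate at about (331,262). The plate's top strip runs (262,271)–(400,274) and its tab top is at about (332,290). Base screws are at (297,198), (365,199) and (294,334). Everything is close to aligned with world x. Now I'll measure it more finely.

```bash
python3 - <<'E'
from h import *
import pickle
s=pickle.load(open("w2.pkl","rb"));c=cam("wrist",s);g=cv2.imread("pics/w2.png").astype(int)
gr=g.sum(2)/3
for r in range(122,176,4): print(r,gr[r,308:336].astype(int).tolist())
print("col thru plate/tab")
for r in range(172,204,2): print(r,gr[r,270:372:3].astype(int).tolist())
u=lambda p:[[100+x/1.5,y/1.5] for x,y in p]
print("screws",onz(c,u([(297,198),(365,199),(294,334)]),.011).round(4).tolist())
print("bar",onz(c,u([(331,240),(331,255)]),.097).round(4).tolist(),"tip",onz(c,u([(333,187)]),.11).round(4))
print("plate top back",onz(c,u([(262,281),(400,284)]),.113).round(4).tolist())
print("tabtop",onz(c,u([(320,291),(344,291)]),.157).round(4).tolist())
print("post top",onz(c,u([(312,370),(344,370)]),.113).round(4).tolist())
E
```

```text
122 [110, 106, 109, 109, 111, 105, 102, 104, 106, 103, 110, 109, 137, 152, 155, 139, 121, 104, 108, 101, 102, 105, 107, 107, 103, 97, 75, 74]
126 [75, 73, 73, 76, 76, 76, 76, 75, 75, 76, 89, 139, 163, 181, 183, 163, 146, 117, 81, 76, 75, 71, 77, 77, 73, 75, 75, 77]
130 [75, 75, 74, 76, 78, 76, 75, 75, 74, 75, 102, 137, 151, 158, 149, 137, 124, 99, 75, 76, 76, 77, 77, 77, 73, 73, 74, 75]
134 [73, 72, 75, 77, 75, 77, 75, 75, 76, 73, 132, 145, 154, 155, 145, 135, 120, 86, 74, 77, 76, 76, 78, 76, 75, 75, 75, 75]
138 [75, 72, 73, 76, 73, 73, 74, 75, 78, 73, 134, 163, 184, 189, 176, 159, 135, 86, 76, 75, 77, 74, 108, 111, 107, 102, 79, 74]
142 [77, 72, 74, 73, 77, 74, 76, 77, 72, 70, 140, 167, 186, 188, 171, 156, 131, 86, 76, 76, 76, 76, 77, 75, 75, 73, 76, 72]
146 [77, 73, 77, 76, 77, 75, 74, 74, 74, 80, 143, 169, 188, 187, 171, 154, 124, 85, 74, 74, 74, 75, 76, 74, 75, 76, 76, 74]
150 [75, 73, 77, 76, 76, 73, 75, 76, 77, 83, 147, 172, 192, 186, 171, 151, 121, 83, 72, 73, 76, 77, 78, 75, 75, 73, 72, 77]
154 [75, 73, 76, 76, 78, 74, 72, 75, 76, 92, 151, 177, 192, 184, 166, 146, 103, 77, 74
[... 3023 characters left out ...]
0, 98, 100, 101, 99, 98, 94]
200 [102, 100, 97, 98, 101, 101, 96, 105, 108, 112, 107, 108, 113, 112, 91, 62, 121, 81, 64, 63, 66, 74, 76, 108, 109, 90, 96, 100, 101, 102, 99, 101, 100, 99]
202 [98, 99, 98, 99, 99, 99, 99, 106, 108, 112, 108, 110, 113, 111, 111, 76, 191, 118, 74, 75, 73, 77, 108, 108, 107, 88, 97, 101, 100, 103, 102, 100, 101, 102]
screws [[0.5501, 0.0303, 0.011], [0.5506, 0.0903, 0.011], [0.6787, 0.0262, 0.011]]
bar [[0.5712, 0.0591, 0.097], [0.5824, 0.0592, 0.097]] tip [[0.532  0.0598 0.11  ]]
plate top back [[0.5982, 0.0094, 0.113], [0.5999, 0.1089, 0.113]]
tabtop [[0.5925, 0.0513, 0.157], [0.5924, 0.0665, 0.157]]
post top [[0.6683, 0.0454, 0.113], [0.6682, 0.0698, 0.113]]
```

```bash
python3 - <<'E'
from h import *
import pickle
s=pickle.load(open("w2.pkl","rb"));c=cam("wrist",s)
print("bar",onz(c,[(321.4,134),(321.3,138),(321.1,146),(320.9,150),(320.6,154)],.095).round(4)[:,:2].tolist())
print("bend/tip",onz(c,[(322,126),(322,122)],.107).round(4)[:,:2].tolist())
print("tab",onz(c,[(321.2,195)],.157).round(4)[:,:2].tolist())
print("panel back ends",onz(c,[(275,187.5),(366.5,189.5)],.113).round(4)[:,:2].tolist())
ct=cam("top");cs=cam("side")
print("side/top proj of bar mid, tip, med pt, tab top",[ (proj(k,[[.56,.059,.095],[.531,.06,.107],[.593,.059,.157],[.4645,.317,.128],[.531,.3305,.118]])).round(1).tolist() for k in(ct,cs)])
E
```

```text
bar [[0.5432, 0.0596], [0.5474, 0.0595], [0.5561, 0.0594], [0.5605, 0.0592], [0.5649, 0.059]]
bend/tip [[0.5336, 0.0599], [0.5296, 0.0598]]
tab [[0.5935, 0.0588]]
panel back ends [[0.5984, 0.0098], [0.6, 0.1087]]
side/top proj of bar mid, tip, med pt, tab top [[[346.6, 204.2], [346.8, 216.4], [347.3, 184.5], [228.9, 249.2], [224.4, 219.2]], [[328.1, 211.1], [316.5, 206.0], [342.6, 188.7], [298.9, 160.5], [321.8, 163.0]]]
```

>>> {"method": "play_rows", "body": {"motion": [{"linear": [-20,45,0],"dr": [0,0,0.04],"claw": 0.2},{"linear": [-40,95,-10],"dr": [0,0,0.08],"claw": 0.2},{"linear": [-60,150,-30],"dr": [0,0,0.12],"claw": 0.2},{"linear": [-85,200,-60],"dr": [0,0,0.16],"claw": 0.2},{"linear": [-105,240,-100],"dr": [0,0,0.175],"claw": 0.2},{"linear": [-118,263,-140],"dr": [0,0,0.175],"claw": 0.2},{"linear": [-118,263,-160],"dr": [0,0,0.175],"claw": 0.2},{"linear": [-118,263,-160],"dr": [0,0,0.175],"claw": 0.2},{"linear": [-118,263,-160],"dr": [0,0,0.175],"claw": 0.2}]}}

```text
time: 3.5
tcp_pos: [0.4652, 0.3153, 0.1626]
orientation: [0.001, -0.089, 0.996, 0.0]
wrist_force: [0.4, 0.5, -0.3]
grip_width: 0.0512
gripper_force: 0.0
```

```bash
python3 - <<'E'
from h import *
s=bot.get_state();im=imaging.read_camera("wrist");q=s["orientation"]
print(s["tcp_pos"],q,"yaw",-2*np.arctan2(q[1],q[2]),s["wrist_force"],s["grip_width"])
sd=imaging.read_camera("side");tp=imaging.read_camera("top")
o=np.zeros((600,800,3),np.uint8);o[:400,:640]=im
o[400:,:200]=cv2.resize(sd[130:210,260:340],(200,200));o[400:,210:410]=cv2.resize(tp[200:270,205:275],(200,200))
cv2.imwrite("pics/c4.png",o)
E
```

```text
[0.46521615 0.31530135 0.16257341] [ 1.03232609e-03 -8.94073226e-02  9.95994546e-01  3.58537431e-04] yaw 0.17905384421420326 [ 0.35256268  0.46425537 -0.26234805] 0.051206702218904776
```

View pics/c4.png

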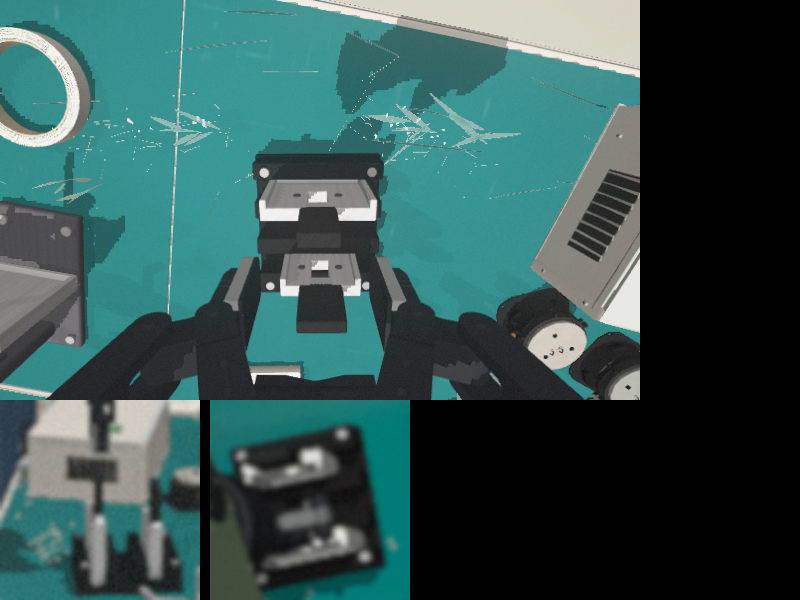

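The gripper is square to the plates. The medium tab's top is at about (319,240) and the small one's at (321,325). A quick ray check will fix the offset.

```bash
python3 - <<'E'
from h import *
s=bot.get_state();c=cam("wrist",s);print(s["tcp_pos"])
g=cv2.imread("pics/c4.png")[:400,:640].mean(2).astype(int)
print([g[r,290:350:2].tolist() for r in (238,243)]);print(g[205:255,318].tolist())
print(onz(c,[(319,240)],.128),onz(c,[(321.5,325)],.118))
E
```

```text
[0.4658607  0.31486049 0.1630392 ]
[[50, 48, 48, 60, 66, 64, 64, 67, 66, 66, 67, 64, 65, 67, 68, 68, 64, 65, 65, 66, 64, 66, 64, 64, 65, 61, 50, 48, 46, 49], [63, 63, 62, 51, 64, 66, 66, 64, 66, 67, 65, 62, 65, 67, 66, 64, 67, 67, 66, 64, 62, 65, 67, 64, 65, 57, 46, 47, 46, 46]]
[130, 121, 50, 46, 51, 49, 55, 55, 49, 47, 51, 50, 51, 52, 51, 49, 51, 50, 51, 51, 50, 50, 50, 50, 51, 51, 51, 50, 61, 64, 68, 64, 64, 68, 64, 69, 67, 66, 66, 68, 65, 66, 66, 50, 46, 45, 47, 46, 75, 128]
[[0.46531874 0.31630597 0.128     ]] [[0.53044719 0.33010175 0.118     ]]
```

>>> {"method": "play_rows", "body": {"motion": [{"linear": [0,2,-25],"dr": [0,0,0],"claw": 0.2},{"linear": [0,2,-55],"dr": [0,0,0],"claw": 0.2},{"linear": [0,2,-74],"dr": [0,0,0],"claw": 0.2},{"linear": [0,2,-74],"dr": [0,0,0],"claw": 0.2},{"linear": [0,2,-74],"dr": [0,0,0],"claw": -0.2},{"linear": [0,2,-74],"dr": [0,0,0],"claw": -1},{"linear": [0,2,-74],"dr": [0,0,0],"claw": -1},{"linear": [0,2,-74],"dr": [0,0,0],"claw": -1},{"linear": [0,2,-74],"dr": [0,0,0],"claw": -1}], "grip_force": 70}}

```text
time: 4.78
tcp_pos: [0.4659, 0.3171, 0.0889]
orientation: [0.002, -0.089, 0.996, 0.001]
wrist_force: [0.2, 1.4, 6.4]
grip_width: 0.0249
gripper_force: 69.2
```

>>> {"method": "play_rows", "body": {"motion": [{"linear": [0,0,20],"dr": [0,0,0],"claw": -1},{"linear": [0,0,60],"dr": [0,0,0],"claw": -1},{"linear": [5,-25,85],"dr": [0,0,-0.02],"claw": -1},{"linear": [10,-70,90],"dr": [0,0,-0.06],"claw": -1},{"linear": [14,-115,90],"dr": [0,0,-0.1],"claw": -1},{"linear": [18,-160,90],"dr": [0,0,-0.14],"claw": -1},{"linear": [22,-205,85],"dr": [0,0,-0.18],"claw": -1},{"linear": [26,-240,75],"dr": [0,0,-0.199],"claw": -1},{"linear": [27,-257,60],"dr": [0,0,-0.199],"claw": -1},{"linear": [27,-257,51],"dr": [0,0,-0.199],"claw": -1},{"linear": [27,-257,51],"dr": [0,0,-0.199],"claw": -1},{"linear": [27,-257,51],"dr": [0,0,-0.199],"claw": -1}]}}

```text
time: 6.28
tcp_pos: [0.4918, 0.0607, 0.1384]
orientation: [0.0, 0.009, 1.0, 0.0]
wrist_force: [-0.6, 0.0, -1.3]
grip_width: 0.025
gripper_force: 69.5
```

```bash
python3 - <<'E'
from h import *
s=bot.get_state();im=imaging.read_camera("wrist");q=s["orientation"]
print(s["tcp_pos"],q,"yaw",-2*np.arctan2(q[1],q[2]),s["wrist_force"],s["grip_width"])
sd=imaging.read_camera("side");tp=imaging.read_camera("top")
cv2.imwrite("pics/s5.png",sd);cv2.imwrite("pics/w5.png",im)
o=np.zeros((600,800,3),np.uint8);o[:400,:400]=im[:,120:520]
o[:,400:]=cv2.resize(sd[170:260,290:350],(400,600),interpolation=cv2.INTER_CUBIC);o[400:,:400]=cv2.resize(tp[170:230,290:410],(400,200),interpolation=cv2.INTER_CUBIC)
cv2.imwrite("pics/c5.png",o)
cs=cam("side");y=.0596
P=[[.531,.06,.107],[.543,.0596,.095],[.493,.06,.093],[.493,.06,.121],[.493,.02,.059],[.493,.02,.157]]
print(proj(cs,P).round(1).tolist())
E
```

```text
[0.49175086 0.06068858 0.13839225] [9.75449751e-05 9.49617901e-03 9.99954890e-01 1.76310745e-04] yaw -0.01899264385474699 [-0.59181437  0.03835616 -1.29489163] 0.025010990708111885
[[316.5, 206.0], [321.2, 210.7], [301.1, 210.4], [301.2, 200.2], [299.5, 230.2], [299.9, 193.4]]
```

View pics/c5.png

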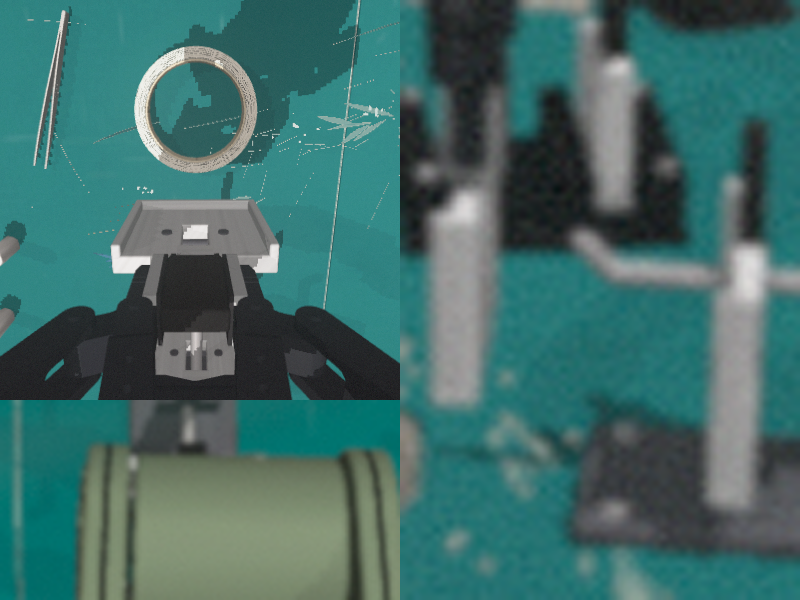

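The side view shows the plate vertical in front of the tip, with its bottom at row 231 and the bar tip at (316.7,205.7), both matching prediction. The wrist view shows the plate square in the fingers. Threading it over the tip.

>>> {"method": "play_rows", "body": {"motion": [{"linear": [12,0,0],"dr": [0,0,0],"claw": -1},{"linear": [24,0,0],"dr": [0,0,0],"claw": -1},{"linear": [35,-0.5,0],"dr": [0,0,0],"claw": -1},{"linear": [45,-1,-5],"dr": [0,0,0],"claw": -1},{"linear": [55,-1,-10],"dr": [0,0,0],"claw": -1},{"linear": [62,-1,-12],"dr": [0,0,0],"claw": -1},{"linear": [65,-1.3,-15],"dr": [0,0,0],"claw": -1},{"linear": [65,-1.3,-17],"dr": [0,0,0],"claw": -1},{"linear": [65,-1.3,-17],"dr": [0,0,0],"claw": -1},{"linear": [65,-1.3,-17],"dr": [0,0,0],"claw": -1}]}}

```text
time: 7.68
tcp_pos: [0.5565, 0.0582, 0.1214]
orientation: [0.0, 0.01, 1.0, -0.0]
wrist_force: [0.6, 0.2, -2.1]
grip_width: 0.025
gripper_force: 69.6
```

>>> {"method": "play_rows", "body": {"motion": [{"linear": [5,0.8,-2],"dr": [0,0,0],"claw": -1},{"linear": [10,0.8,-2],"dr": [0,0,0],"claw": -1},{"linear": [14,0.8,-2],"dr": [0,0,0],"claw": -1},{"linear": [17,0.8,-2],"dr": [0,0,0],"claw": -1},{"linear": [19,0.7,-2],"dr": [0,0,0],"claw": -1},{"linear": [21,0.7,-2],"dr": [0,0,0],"claw": -1},{"linear": [23,0.6,-2],"dr": [0,0,0],"claw": -1},{"linear": [25,0.6,-2],"dr": [0,0,0],"claw": -1},{"linear": [26,0.6,-2],"dr": [0,0,0],"claw": -1},{"linear": [26,0.6,-2],"dr": [0,0,0],"claw": -1}]}}

```text
time: 8.93
tcp_pos: [0.5827, 0.0588, 0.1193]
orientation: [-0.0, 0.01, 1.0, 0.0]
wrist_force: [-0.5, 0.3, -1.9]
grip_width: 0.0255
gripper_force: 69.6
```

```bash
python3 - <<'E'
from h import *
s=bot.get_state();print(s["tcp_pos"],s["wrist_force"],s["wrist_torque"],s["grip_width"])
sd=imaging.read_camera("side");im=imaging.read_camera("wrist")
cv2.imwrite("pics/s6.png",sd);cv2.imwrite("pics/w6.png",im)
o=np.zeros((600,800,3),np.uint8)
o[:,:400]=cv2.resize(sd[175:250,315:365],(400,600),interpolation=cv2.INTER_CUBIC)
o[:,400:]=cv2.resize(im[180:400,220:420],(400,440),interpolation=cv2.INTER_CUBIC)[:440] if 0 else cv2.resize(im[190:400,230:370],(400,600),interpolation=cv2.INTER_CUBIC)
cv2.imwrite("pics/c6.png",o)
E
```

```text
[0.5827191  0.05879574 0.11927195] [-0.53894463  0.26154493 -1.90005262] [-0.04138168 -0.01439663  0.03509537] 0.025486495213624685
```

View pics/c6.png

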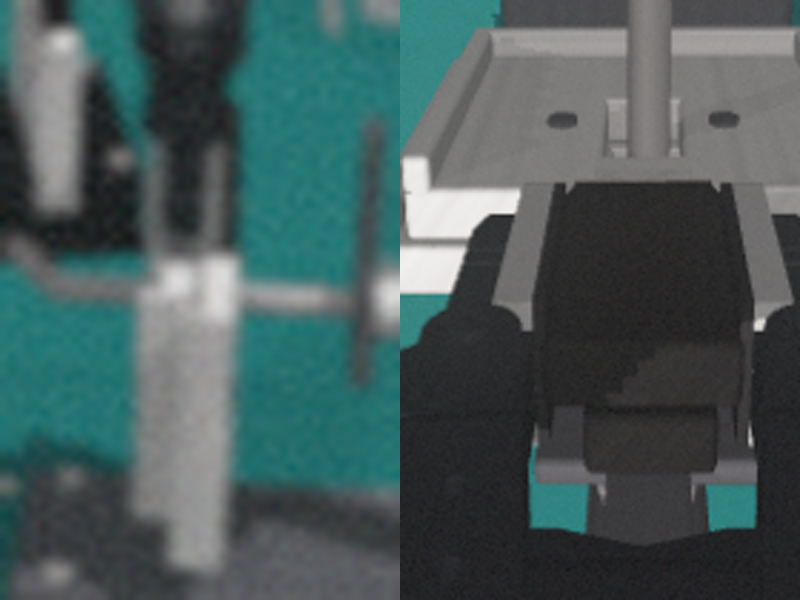

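The side view shows the medium plate against the front of the large one. The wrist view shows both tabs close together and centred. I'll check numerically whether the large plate moved, which it would have if the medium had caught on its rim.

```bash
cat >prof.py <<'E'
import cv2,sys,numpy as np
for n in sys.argv[1:]:
    i=cv2.imread(f"pics/{n}.png").astype(float).mean(2)
    for r0,r1 in((212,218),(228,234),(240,244)): print(n,r0,i[r0:r1,326:352].mean(0).astype(int).tolist())
E
python3 prof.py s5 s6; python3 - <<'E'
from h import *
c=cam("side");print(proj(c,[[.5985,.015,.06],[.6085,.015,.06],[.571,.015,.06]]))
E
```

```text
s5 212 [91, 92, 91, 92, 91, 92, 94, 95, 94, 96, 105, 126, 141, 153, 170, 182, 186, 172, 142, 112, 102, 104, 108, 108, 110, 112]
s5 228 [72, 75, 77, 80, 82, 84, 83, 87, 86, 94, 117, 134, 147, 151, 153, 156, 152, 127, 99, 84, 85, 84, 85, 84, 85, 84]
s5 240 [60, 58, 60, 62, 59, 57, 58, 58, 59, 80, 120, 143, 148, 152, 150, 147, 128, 95, 68, 68, 78, 85, 86, 84, 84, 85]
s6 212 [92, 91, 92, 92, 93, 107, 132, 152, 155, 156, 151, 157, 159, 161, 170, 182, 184, 173, 144, 113, 103, 105, 106, 108, 111, 109]
s6 228 [72, 76, 79, 79, 85, 98, 117, 128, 128, 130, 135, 142, 146, 150, 153, 155, 152, 129, 101, 85, 83, 83, 85, 85, 84, 84]
s6 240 [59, 59, 59, 59, 61, 62, 61, 63, 67, 85, 118, 141, 149, 147, 153, 148, 128, 93, 69, 70, 77, 86, 88, 84, 87, 82]
[[342.92246582 232.84837051]
 [347.06913616 233.04494842]
 [331.53481839 232.30965274]]
```

>>> {"method": "play_rows", "body": {"motion": [{"linear": [0,0,-1.0],"dr": [0,0,0],"claw": -1},{"linear": [3,0,-1.0],"dr": [0,0,0],"claw": -1},{"linear": [6,-0.1,-1.0],"dr": [0,0,0],"claw": -1},{"linear": [9,-0.2,-1.0],"dr": [0,0,0],"claw": -1},{"linear": [12,-0.2,-1.0],"dr": [0,0,0],"claw": -1},{"linear": [15,-0.3,-1.0],"dr": [0,0,0],"claw": -1},{"linear": [18,-0.4,-1.0],"dr": [0,0,0],"claw": -1},{"linear": [20,-0.4,-1.0],"dr": [0,0,0],"claw": -1},{"linear": [22,-0.4,-1.0],"dr": [0,0,0],"claw": -1},{"linear": [22,-0.4,-1.0],"dr": [0,0,0],"claw": -1}]}}

```text
time: 10.28
tcp_pos: [0.605, 0.0584, 0.1184]
orientation: [0.0, 0.01, 1.0, -0.0]
wrist_force: [-0.0, 0.1, -1.4]
grip_width: 0.0253
gripper_force: 69.5
```

>>> {"method": "play_rows", "body": {"motion": [{"linear": [1,0,0],"dr": [0,0,0],"claw": -1},{"linear": [2,0,0],"dr": [0,0,0],"claw": -1},{"linear": [3,0,0],"dr": [0,0,0],"claw": -1},{"linear": [4,0,0],"dr": [0,0,0],"claw": -1},{"linear": [5,0,0],"dr": [0,0,0],"claw": -1},{"linear": [5,0,0],"dr": [0,0,0],"claw": -1}]}}

```text
time: 11.02
tcp_pos: [0.6099, 0.0584, 0.1183]
orientation: [0.0, 0.01, 1.0, 0.0]
wrist_force: [-1.1, 0.1, -1.1]
grip_width: 0.0249
gripper_force: 69.5
```

```bash
python3 - <<'E'
from h import *
sd=imaging.read_camera("side");cv2.imwrite("pics/s7.png",sd)
s=bot.get_state();print(s["tcp_pos"],s["wrist_force"])
i=sd.astype(float).mean(2)
for r0,r1 in((192,198),(212,218),(228,234),(240,244)): print(r0,i[r0:r1,334:368].mean(0).astype(int).tolist())
E
```

```text
[0.60986986 0.05841403 0.11829631] [-0.41594457  0.11286979 -0.97691299]
192 [86, 91, 92, 93, 92, 93, 92, 94, 92, 94, 95, 91, 74, 54, 37, 37, 38, 49, 67, 73, 70, 72, 86, 93, 91, 90, 76, 73, 78, 88, 92, 92, 92, 93]
212 [95, 95, 95, 93, 95, 94, 94, 94, 99, 116, 140, 157, 158, 164, 168, 174, 173, 177, 185, 180, 155, 117, 96, 95, 88, 78, 75, 100, 127, 150, 154, 136, 117, 111]
228 [73, 73, 79, 78, 83, 84, 86, 86, 97, 113, 127, 130, 132, 138, 145, 148, 149, 153, 152, 137, 113, 90, 83, 84, 84, 84, 85, 85, 86, 83, 85, 84, 81, 73]
240 [60, 62, 60, 62, 61, 59, 59, 61, 66, 70, 76, 84, 107, 131, 146, 148, 150, 154, 152, 128, 90, 69, 65, 65, 63, 63, 57, 58, 60, 61, 63, 60, 59, 62]
```

>>> {"method": "play_rows", "body": {"motion": [{"linear": [1,0,0],"dr": [0,0,0],"claw": -1},{"linear": [2,0,0],"dr": [0,0,0],"claw": -1},{"linear": [3,0,0],"dr": [0,0,0],"claw": -1},{"linear": [4,0,0],"dr": [0,0,0],"claw": -1},{"linear": [4.5,0,0],"dr": [0,0,0],"claw": -1},{"linear": [5,0,0],"dr": [0,0,0],"claw": -1}]}}

```text
time: 11.82
tcp_pos: [0.6147, 0.0584, 0.1182]
orientation: [-0.0, 0.01, 1.0, -0.0]
wrist_force: [-1.4, -0.1, -1.7]
grip_width: 0.0251
gripper_force: 69.5
```

>>> {"method": "play_rows", "body": {"motion": [{"linear": [0.5,0,0],"dr": [0,0,0],"claw": -1},{"linear": [1,0,0],"dr": [0,0,0],"claw": -1},{"linear": [1.5,0,0],"dr": [0,0,0],"claw": -1},{"linear": [2,0,0],"dr": [0,0,0],"claw": -1}]}}

```text
time: 12.32
tcp_pos: [0.6167, 0.0584, 0.1182]
orientation: [-0.0, 0.01, 1.0, -0.0]
wrist_force: [-1.2, 0.6, -1.1]
grip_width: 0.025
gripper_force: 69.5
```

>>> {"method": "play_rows", "body": {"motion": [{"linear": [0.5,0,0],"dr": [0,0,0],"claw": -1},{"linear": [1,0,0],"dr": [0,0,0],"claw": -1},{"linear": [1.5,0,0],"dr": [0,0,0],"claw": -1}]}}

```text
time: 12.7
tcp_pos: [0.6182, 0.0584, 0.1183]
orientation: [0.0, 0.01, 1.0, 0.0]
wrist_force: [-1.0, -0.2, -2.1]
grip_width: 0.0253
gripper_force: 69.5
```

>>> {"method": "play_rows", "body": {"motion": [{"linear": [0.5,0,0],"dr": [0,0,0],"claw": -1},{"linear": [1,0,0],"dr": [0,0,0],"claw": -1},{"linear": [1.5,0,0],"dr": [0,0,0],"claw": -1}]}}

```text
time: 13.08
tcp_pos: [0.6197, 0.0584, 0.1183]
orientation: [0.0, 0.01, 1.0, -0.0]
wrist_force: [-0.7, 0.6, -1.0]
grip_width: 0.025
gripper_force: 69.5
```

>>> {"method": "play_rows", "body": {"motion": [{"linear": [0.5,0,0],"dr": [0,0,0],"claw": -1},{"linear": [1,0,0],"dr": [0,0,0],"claw": -1},{"linear": [1.5,0,0],"dr": [0,0,0],"claw": -1}]}}

```text
time: 13.45
tcp_pos: [0.6211, 0.0584, 0.1183]
orientation: [-0.0, 0.01, 1.0, -0.0]
wrist_force: [-2.6, 0.0, -0.7]
grip_width: 0.0249
gripper_force: 69.5
```

```bash
python3 - <<'E'
from h import *
sd=imaging.read_camera("side");cv2.imwrite("pics/s8.png",sd)
s=bot.get_state();print(s["tcp_pos"],s["wrist_force"])
i=sd.astype(float).mean(2)
for r0,r1 in((192,198),(203,208),(212,218),(240,244)): print(r0,i[r0:r1,340:370].mean(0).astype(int).tolist())
E
```

```text
[0.62106301 0.05840864 0.11827676] [-2.228035    0.0896853  -1.78956873]
192 [91, 91, 92, 91, 91, 94, 92, 93, 91, 93, 86, 68, 47, 38, 38, 39, 53, 69, 69, 61, 54, 67, 79, 88, 92, 94, 92, 93, 95, 100]
203 [93, 91, 92, 92, 93, 94, 94, 97, 105, 111, 103, 82, 68, 64, 70, 85, 106, 114, 96, 69, 65, 80, 89, 98, 99, 95, 93, 91, 88, 84]
212 [93, 93, 92, 93, 95, 93, 95, 107, 129, 149, 160, 166, 169, 172, 178, 183, 188, 195, 186, 149, 99, 95, 128, 151, 154, 136, 119, 110, 94, 77]
240 [60, 57, 59, 58, 59, 59, 63, 72, 79, 81, 97, 124, 142, 145, 149, 152, 150, 137, 101, 71, 57, 57, 58, 56, 58, 57, 59, 62, 67, 68]
```

>>> {"method": "play_rows", "body": {"motion": [{"linear": [0.3,0,0],"dr": [0,0,0],"claw": -1},{"linear": [0.6,0,0],"dr": [0,0,0],"claw": -1},{"linear": [0.6,0,0],"dr": [0,0,0],"claw": -1}]}}

```text
time: 13.88
tcp_pos: [0.6212, 0.0584, 0.1182]
orientation: [-0.001, 0.01, 1.0, -0.0]
wrist_force: [-3.7, 0.6, 0.3]
grip_width: 0.025
gripper_force: 69.8
```

>>> {"method": "play_rows", "body": {"motion": [{"linear": [0.4,0,0],"dr": [0,0,0],"claw": -1},{"linear": [0.8,0,0],"dr": [0,0,0],"claw": -1},{"linear": [0.8,0,0],"dr": [0,0,0],"claw": -1}]}}

```text
time: 14.25
tcp_pos: [0.6213, 0.0584, 0.118]
orientation: [-0.002, 0.01, 1.0, -0.0]
wrist_force: [-5.6, -0.4, 1.6]
grip_width: 0.025
gripper_force: 69.9
```

>>> {"method": "play_rows", "body": {"motion": [{"linear": [0.5,0,0],"dr": [0,0,0],"claw": -1},{"linear": [1,0,0],"dr": [0,0,0],"claw": -1},{"linear": [1.3,0,0],"dr": [0,0,0],"claw": -1},{"linear": [1.3,0,0],"dr": [0,0,0],"claw": -1}]}}

```text
time: 14.75
tcp_pos: [0.6214, 0.0585, 0.1178]
orientation: [-0.003, 0.01, 1.0, -0.0]
wrist_force: [-10.2, -0.0, 3.5]
grip_width: 0.0251
gripper_force: 70.1
```

>>> {"method": "play_rows", "body": {"motion": [{"linear": [0,0,0],"dr": [0,0,0],"claw": -1},{"linear": [-1.2,0,-0.3],"dr": [0,0,0],"claw": -1},{"linear": [-2.3,0,-0.5],"dr": [0,0,0],"claw": -1}]}}

```text
time: 15.12
tcp_pos: [0.6212, 0.0584, 0.1178]
orientation: [-0.0, 0.01, 1.0, 0.0]
wrist_force: [-3.7, -0.1, 0.0]
grip_width: 0.0253
gripper_force: 69.8
```

>>> {"method": "play_rows", "body": {"motion": [{"linear": [-0.7,0,-0.5],"dr": [0,0,0],"claw": -1},{"linear": [-0.7,0,-0.5],"dr": [0,0,0],"claw": -0.3},{"linear": [-0.7,0,-0.5],"dr": [0,0,0],"claw": 0},{"linear": [-0.7,0,-0.5],"dr": [0,0,0],"claw": 0},{"linear": [-0.7,0,10],"dr": [0,0,0],"claw": 0},{"linear": [-0.7,0,40],"dr": [0,0,0],"claw": 0},{"linear": [-15,10,80],"dr": [0,0,0],"claw": 0},{"linear": [-25,30,110],"dr": [0,0,0],"claw": 0},{"linear": [-25,30,110],"dr": [0,0,0],"claw": 0}]}}

```text
time: 16.25
tcp_pos: [0.5986, 0.0896, 0.2326]
orientation: [0.004, 0.009, 1.0, 0.0]
wrist_force: [-0.6, -0.5, -0.1]
grip_width: 0.0424
gripper_force: 0.0
```

```bash
python3 - <<'E'
from h import *
sd=imaging.read_camera("side");cv2.imwrite("pics/s9.png",sd)
s=bot.get_state();im=imaging.read_camera("wrist");cv2.imwrite("pics/w9.png",im)
import pickle;pickle.dump(s,open("w9.pkl","wb"))
q=s["orientation"];print(s["tcp_pos"],s["wrist_force"],"yaw",-2*np.arctan2(q[1],q[2]),s["grip_width"])
i=sd.astype(float).mean(2)
for r0,r1 in((192,198),(203,208),(212,218),(240,244)): print(r0,i[r0:r1,340:370].mean(0).astype(int).tolist())
o=np.zeros((600,800,3),np.uint8)
o[:400,:640]=im;o[400:,640:]=cv2.resize(sd[185:250,325:377],(160,200),interpolation=cv2.INTER_CUBIC)
cv2.imwrite("pics/c9.png",o)
E
```

```text
[0.59763274 0.08880482 0.23014068] [ 0.90436604 -0.30156535  0.04478971] yaw -0.019618062121812312 0.04278870967349727
192 [93, 92, 91, 90, 90, 92, 91, 91, 91, 92, 90, 77, 57, 41, 37, 40, 40, 40, 41, 44, 57, 71, 79, 87, 90, 88, 92, 90, 94, 100]
203 [89, 91, 92, 92, 91, 91, 89, 97, 105, 120, 115, 93, 62, 49, 49, 55, 60, 63, 61, 61, 65, 77, 92, 96, 97, 95, 92, 91, 86, 84]
212 [100, 101, 100, 97, 95, 94, 91, 106, 129, 148, 161, 165, 170, 176, 180, 184, 186, 190, 183, 146, 97, 94, 127, 150, 153, 134, 120, 110, 92, 74]
240 [60, 58, 57, 59, 60, 60, 65, 76, 89, 92, 101, 127, 141, 146, 145, 148, 146, 127, 97, 65, 56, 58, 54, 56, 60, 54, 59, 62, 65, 68]
```

View pics/c9.png

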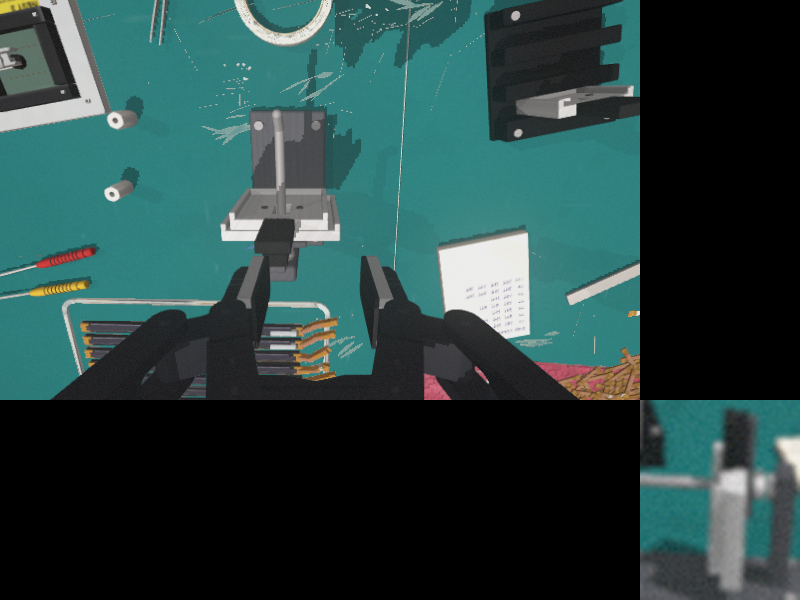

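The wrist view shows the medium plate nested inside the large plate's rim, even on both sides, with the bar centred and the two tabs stacked at the stop. Next is the small plate.

>>> {"method": "play_rows", "body": {"motion": [{"linear": [-10,45,0],"dr": [0,0,0.04],"claw": 0.3},{"linear": [-25,95,0],"dr": [0,0,0.08],"claw": 0.3},{"linear": [-40,150,-5],"dr": [0,0,0.12],"claw": 0.3},{"linear": [-55,200,-20],"dr": [0,0,0.16],"claw": 0.3},{"linear": [-67,235,-50],"dr": [0,0,0.2],"claw": 0.3},{"linear": [-67,241,-75],"dr": [0,0,0.2],"claw": 0.3},{"linear": [-67,241,-75],"dr": [0,0,0.2],"claw": 0.3},{"linear": [-67,241,-75],"dr": [0,0,0.2],"claw": 0.3}]}}

```text
time: 17.35
tcp_pos: [0.5301, 0.3286, 0.1527]
orientation: [-0.0, -0.089, 0.996, -0.0]
wrist_force: [-0.4, -0.2, -0.1]
grip_width: 0.0555
gripper_force: 0.0
```

```bash
python3 - <<'E'
from h import *
s=bot.get_state();im=imaging.read_camera("wrist");q=s["orientation"];c=cam("wrist",s)
print(s["tcp_pos"],"yaw",-2*np.arctan2(q[1],q[2]),s["grip_width"],q)
print("expect tab top",proj(c,[[.5304,.3302,.118],[.5304,.3302,.074]]))
g=im.astype(int);hsv=cv2.cvtColor(im,cv2.COLOR_BGR2HSV)
# dark low-saturation tab blob near expected pixel
p=proj(c,[[.5304,.3302,.118]])[0].astype(int)
for r in range(p[1]-24,p[1]+25,6): print(r,g[r,p[0]-50:p[0]+51:4].mean(1).astype(int).tolist())
print("col",p[0],g[p[1]-40:p[1]+40:2,p[0]].mean(1).astype(int).tolist())
E
```

```text
[0.53011136 0.32861766 0.15265978] yaw 0.17810746236932404 0.05551740294690492 [-1.77711867e-04 -8.89360668e-02  9.96037300e-01 -2.04724154e-04]
expect tab top [[319.05477819 241.81061696]
 [318.32314062 215.60858964]]
217 [66, 67, 244, 244, 243, 243, 242, 49, 50, 49, 53, 49, 46, 47, 50, 49, 53, 51, 49, 154, 237, 240, 242, 242, 72, 79]
223 [75, 66, 227, 224, 224, 225, 85, 51, 54, 53, 50, 49, 50, 54, 52, 51, 48, 50, 52, 49, 123, 122, 121, 121, 118, 213]
229 [66, 64, 67, 67, 67, 68, 50, 52, 52, 50, 48, 52, 52, 51, 50, 52, 49, 48, 52, 50, 68, 66, 66, 66, 64, 67]
235 [128, 127, 128, 127, 124, 124, 52, 50, 54, 52, 54, 53, 56, 56, 56, 52, 52, 53, 55, 58, 91, 121, 123, 120, 120, 118]
241 [127, 124, 129, 126, 125, 127, 69, 68, 69, 68, 67, 67, 70, 71, 71, 69, 67, 71, 68, 67, 80, 127, 125, 125, 123, 126]
247 [126, 129, 128, 127, 127, 126, 69, 71, 70, 70, 68, 69, 69, 67, 67, 69, 70, 69, 68, 68, 100, 126, 127, 126, 124, 124]
253 [128, 126, 128, 127, 124, 128, 126, 126, 126, 125, 126, 125, 124, 124, 125, 124, 127, 126, 125, 126, 125, 123, 126, 125, 125, 125]
259 [127, 125, 125, 127, 126, 125, 126, 127, 126, 127, 126, 128, 126, 125, 126, 125, 123, 126, 128, 126, 126, 125, 124, 125, 124, 124]
265 [130, 126, 128, 127, 127, 128, 127, 127, 128, 126, 127, 122, 127, 126, 126, 126, 126, 127, 126, 126, 126, 124, 126, 125, 124, 123]
col 319 [240, 240, 127, 141, 135, 50, 50, 51, 53, 53, 52, 51, 50, 51, 50, 52, 51, 53, 68, 68, 70, 70, 69, 71, 69, 112, 124, 126, 126, 124, 125, 126, 126, 124, 127, 126, 126, 125, 127, 126]
```

>>> {"method": "play_rows", "body": {"motion": [{"linear": [1.5,2,-25],"dr": [0,0,0],"claw": 0.3},{"linear": [1.5,2,-55],"dr": [0,0,0],"claw": 0.3},{"linear": [1.5,2,-73.5],"dr": [0,0,0],"claw": 0.3},{"linear": [1.5,2,-73.5],"dr": [0,0,0],"claw": 0.3},{"linear": [1.5,2,-73.5],"dr": [0,0,0],"claw": 0},{"linear": [1.5,2,-73.5],"dr": [0,0,0],"claw": -1},{"linear": [1.5,2,-73.5],"dr": [0,0,0],"claw": -1},{"linear": [1.5,2,-73.5],"dr": [0,0,0],"claw": -1}], "grip_force": 70}}

```text
time: 18.4
tcp_pos: [0.5326, 0.3321, 0.0813]
orientation: [0.002, -0.09, 0.996, 0.001]
wrist_force: [0.4, -0.0, 5.8]
grip_width: 0.033
gripper_force: 69.9
```

>>> {"method": "play_rows", "body": {"motion": [{"linear": [0,0,20],"dr": [0,0,0],"claw": -1},{"linear": [0,0,60],"dr": [0,0,0],"claw": -1},{"linear": [-6,-25,90],"dr": [0,0,-0.02],"claw": -1},{"linear": [-18,-70,100],"dr": [0,0,-0.06],"claw": -1},{"linear": [-28,-120,100],"dr": [0,0,-0.1],"claw": -1},{"linear": [-38,-170,100],"dr": [0,0,-0.14],"claw": -1},{"linear": [-41,-215,95],"dr": [0,0,-0.18],"claw": -1},{"linear": [-41,-250,85],"dr": [0,0,-0.199],"claw": -1},{"linear": [-41,-271.4,70],"dr": [0,0,-0.199],"claw": -1},{"linear": [-41,-271.4,60],"dr": [0,0,-0.199],"claw": -1},{"linear": [-41,-271.4,60],"dr": [0,0,-0.199],"claw": -1},{"linear": [-41,-271.4,60],"dr": [0,0,-0.199],"claw": -1}]}}

```text
time: 19.9
tcp_pos: [0.4903, 0.0609, 0.1398]
orientation: [0.0, 0.009, 1.0, 0.0]
wrist_force: [0.0, -0.1, -1.4]
grip_width: 0.0327
gripper_force: 70.4
```

```bash
python3 - <<'E'
from h import *
s=bot.get_state();q=s["orientation"];sd=imaging.read_camera("side");cv2.imwrite("pics/s10.png",sd);im=imaging.read_camera("wrist");cv2.imwrite("pics/w10.png",im)
print(s["tcp_pos"],"yaw",-2*np.arctan2(q[1],q[2]),q,s["wrist_force"],s["grip_width"])
def edge(n,r): 
    i=cv2.imread(f"pics/{n}.png").astype(float).mean(2);return i[r[0]:r[1],296:302].mean(1).astype(int).tolist()
print("s5 bottom rows 222-240",edge("s5",(222,240)));print("s10",edge("s10",(214,240)))
i=sd.astype(float).mean(2)
for r in (200,212,220): print(r,i[r:r+4,288:312].mean(0).astype(int).tolist())
p=lambda z:proj(cam("side"),[[s["tcp_pos"][0],.028,z]])[0].round(1)
print(p(.06),p(.07))
E
```

```text
[0.49026415 0.06088152 0.1397771 ] yaw -0.01853628734396917 [2.10723367e-04 9.26801071e-03 9.99957021e-01 1.26070560e-04] [ 0.03113285 -0.12414763 -1.3948382 ] 0.03265783598570236
s5 bottom rows 222-240 [152, 152, 150, 150, 150, 149, 151, 148, 128, 106, 93, 89, 91, 90, 86, 75, 78, 85]
s10 [144, 145, 144, 143, 143, 142, 141, 142, 139, 141, 137, 124, 105, 94, 89, 92, 91, 91, 90, 92, 91, 92, 83, 74, 78, 85]
200 [57, 52, 42, 31, 36, 69, 114, 139, 149, 165, 175, 178, 166, 143, 118, 87, 45, 30, 34, 34, 33, 33, 30, 31]
212 [94, 93, 93, 92, 94, 107, 131, 145, 145, 148, 150, 152, 143, 133, 120, 109, 98, 91, 93, 93, 94, 93, 90, 92]
220 [102, 117, 123, 112, 95, 106, 130, 142, 145, 146, 147, 148, 138, 122, 105, 92, 90, 91, 91, 92, 91, 89, 91, 92]
[298.7 228.2] [298.7 224.6]
```

>>> {"method": "play_rows", "body": {"motion": [{"linear": [13,0,0],"dr": [0,0,0],"claw": -1},{"linear": [26,0,0],"dr": [0,0,0],"claw": -1},{"linear": [37,-0.5,0],"dr": [0,0,0],"claw": -1},{"linear": [47,-1,-5],"dr": [0,0,0],"claw": -1},{"linear": [57,-1,-10],"dr": [0,0,0],"claw": -1},{"linear": [64,-1,-12],"dr": [0,0,0],"claw": -1},{"linear": [67,-1.3,-15],"dr": [0,0,0],"claw": -1},{"linear": [67,-1.3,-18],"dr": [0,0,0],"claw": -1},{"linear": [67,-1.3,-18],"dr": [0,0,0],"claw": -1}]}}

```text
time: 21.12
tcp_pos: [0.5565, 0.0588, 0.1208]
orientation: [-0.001, 0.01, 1.0, 0.0]
wrist_force: [-0.2, -0.0, -0.9]
grip_width: 0.0333
gripper_force: 70.4
```

>>> {"method": "play_rows", "body": {"motion": [{"linear": [6,0,0],"dr": [0,0,0],"claw": -1},{"linear": [12,0,0],"dr": [0,0,0],"claw": -1},{"linear": [18,-0.1,0],"dr": [0,0,0],"claw": -1},{"linear": [24,-0.2,0],"dr": [0,0,0],"claw": -1},{"linear": [30,-0.3,0],"dr": [0,0,0],"claw": -1},{"linear": [36,-0.4,0],"dr": [0,0,0],"claw": -1},{"linear": [40,-0.4,0],"dr": [0,0,0],"claw": -1},{"linear": [43,-0.4,0],"dr": [0,0,0],"claw": -1},{"linear": [44,-0.4,0],"dr": [0,0,0],"claw": -1},{"linear": [44,-0.4,0],"dr": [0,0,0],"claw": -1}]}}

```text
time: 22.38
tcp_pos: [0.601, 0.0583, 0.1213]
orientation: [-0.0, 0.01, 1.0, -0.0]
wrist_force: [-0.6, -1.2, -1.4]
grip_width: 0.0333
gripper_force: 70.4
```

```bash
python3 - <<'E'
from h import *
s=bot.get_state();im=imaging.read_camera("wrist");cv2.imwrite("pics/w11.png",im);sd=imaging.read_camera("side");cv2.imwrite("pics/s11.png",sd)
c=cam("wrist",s);print(s["tcp_pos"],s["wrist_force"])
g=im.astype(int).mean(2)
# expected panel top corners: small (z .115) medium/large panel ends, top z .113
print("small ends",proj(c,[[.600,.0582-.032,.113],[.600,.0582+.032,.113]]).round(1).tolist())
print("med front ends",proj(c,[[.610,.0582-.041,.113],[.610,.0582+.041,.113]]).round(1).tolist())
for r in range(210,262,4): print(r,g[r,230:410:5].astype(int).tolist())
E
```

```text
[0.60099917 0.05831785 0.12125556] [-0.58343671 -1.17831893 -1.3956875 ]
small ends [[252.6, 261.7], [380.5, 259.4]]
med front ends [[236.6, 279.5], [397.4, 276.7]]
210 [104, 100, 100, 102, 100, 101, 101, 114, 109, 137, 139, 139, 146, 150, 151, 150, 98, 123, 112, 146, 151, 150, 151, 152, 151, 137, 108, 91, 65, 68, 68, 64, 70, 96, 94, 97]
214 [103, 100, 100, 98, 101, 100, 99, 118, 95, 109, 110, 107, 114, 112, 117, 118, 95, 121, 112, 114, 115, 116, 114, 113, 114, 114, 97, 115, 67, 66, 62, 68, 96, 93, 96, 95]
218 [104, 101, 103, 100, 101, 101, 101, 116, 88, 112, 110, 107, 113, 112, 117, 114, 93, 122, 112, 115, 116, 113, 116, 111, 114, 114, 92, 116, 64, 66, 70, 66, 94, 94, 94, 94]
222 [102, 103, 100, 100, 102, 100, 114, 112, 90, 111, 112, 108, 111, 112, 116, 124, 94, 122, 112, 124, 118, 116, 117, 114, 109, 112, 89, 118, 105, 98, 96, 98, 95, 97, 93, 93]
226 [101, 102, 102, 99, 99, 101, 117, 102, 110, 113, 112, 109, 116, 120, 117, 139, 95, 120, 112, 147, 115, 117, 106, 109, 110, 113, 103, 111, 114, 94, 93, 97, 93, 94, 96, 96]
230 [100, 103, 101, 100, 102, 103, 115, 91, 112, 112, 107, 60, 6
[... 621 characters left out ...]
, 96, 96, 94]
246 [97, 100, 99, 110, 191, 222, 95, 111, 112, 112, 116, 120, 119, 120, 113, 114, 116, 114, 116, 115, 114, 118, 116, 119, 114, 114, 118, 117, 113, 141, 113, 107, 96, 96, 93, 97]
250 [99, 98, 98, 113, 148, 219, 101, 114, 119, 115, 117, 118, 118, 117, 117, 117, 115, 118, 115, 116, 116, 117, 119, 117, 114, 115, 118, 116, 115, 139, 111, 96, 111, 99, 96, 96]
254 [99, 101, 98, 113, 117, 220, 195, 129, 126, 112, 149, 35, 43, 37, 35, 39, 37, 43, 37, 38, 40, 38, 40, 36, 149, 125, 128, 129, 149, 129, 110, 110, 109, 95, 97, 93]
258 [98, 99, 113, 112, 107, 234, 229, 105, 103, 43, 43, 35, 43, 41, 43, 38, 40, 43, 39, 35, 41, 38, 40, 39, 54, 48, 102, 104, 137, 138, 102, 116, 109, 102, 94, 95]
```

>>> {"method": "play_rows", "body": {"motion": [{"linear": [1.5,0,-0.5],"dr": [0,0,0],"claw": -1},{"linear": [3,0,-1],"dr": [0,0,0],"claw": -1},{"linear": [4.5,0,-1],"dr": [0,0,0],"claw": -1},{"linear": [6,0,-1],"dr": [0,0,0],"claw": -1},{"linear": [6,0,-1],"dr": [0,0,0],"claw": -1}]}}

```text
time: 23.1
tcp_pos: [0.6073, 0.0583, 0.1203]
orientation: [0.0, 0.01, 1.0, -0.0]
wrist_force: [0.3, -0.2, -1.9]
grip_width: 0.0331
gripper_force: 70.4
```

Past the rim position without contact. Now for the last few millimetres.

>>> {"method": "play_rows", "body": {"motion": [{"linear": [0.7,0,-0.5],"dr": [0,0,0],"claw": -1},{"linear": [1.4,0,-1],"dr": [0,0,0],"claw": -1},{"linear": [2,0,-1],"dr": [0,0,0],"claw": -1},{"linear": [2,0,-1],"dr": [0,0,0],"claw": -1}]}}

```text
time: 23.6
tcp_pos: [0.6091, 0.0583, 0.12]
orientation: [0.0, 0.01, 1.0, -0.0]
wrist_force: [-3.3, -0.3, 5.3]
grip_width: 0.0333
gripper_force: 70.9
```

>>> {"method": "play_rows", "body": {"motion": [{"linear": [0,0,1.2],"dr": [0,0,0],"claw": -1},{"linear": [0,0,1.2],"dr": [0,0,0],"claw": -1},{"linear": [0,0,1.2],"dr": [0,0,0],"claw": -1}]}}

```text
time: 23.98
tcp_pos: [0.6094, 0.0583, 0.1203]
orientation: [0.0, 0.01, 1.0, 0.0]
wrist_force: [-0.9, 0.6, -0.3]
grip_width: 0.0332
gripper_force: 70.8
```

```bash
python3 - <<'E'
from h import *
s=bot.get_state();im=imaging.read_camera("wrist");cv2.imwrite("pics/w12.png",im);sd=imaging.read_camera("side");cv2.imwrite("pics/s12.png",sd)
print(s["tcp_pos"],s["wrist_force"],s["wrist_torque"])
for n in("s9","s11","s12"):
    i=cv2.imread(f"pics/{n}.png").astype(float).mean(2)
    for r0,r1 in((212,216),(226,230),(233,236),(240,244)): print(n,r0,i[r0:r1,334:364].mean(0).astype(int).tolist())
c=cam("wrist",s)
print("tab small top",proj(c,[[.608,.0583,.157],[.6207,.0583,.157],[.6307,.0583,.157]]).round(1).tolist())
g=im.mean(2).astype(int);print(g[245:400:3,314].tolist())
E
```

```text
[0.60936022 0.05830082 0.12025148] [-0.86249343  0.58405947 -0.32164316] [ 0.03939664 -0.1026358  -0.011103  ]
s9 212 [102, 102, 103, 101, 103, 102, 105, 107, 105, 100, 96, 96, 93, 107, 131, 150, 166, 175, 184, 191, 197, 203, 202, 206, 197, 155, 101, 102, 143, 171]
s9 226 [86, 87, 86, 87, 87, 85, 88, 88, 85, 84, 87, 86, 92, 105, 117, 127, 127, 131, 137, 145, 148, 148, 152, 147, 132, 102, 88, 82, 83, 83]
s9 233 [55, 59, 54, 58, 58, 58, 60, 57, 56, 60, 67, 68, 88, 115, 127, 129, 128, 128, 138, 144, 148, 150, 156, 152, 134, 98, 83, 85, 86, 86]
s9 240 [60, 61, 58, 58, 60, 57, 60, 58, 57, 59, 60, 60, 65, 76, 89, 92, 101, 127, 141, 146, 145, 148, 146, 127, 97, 65, 56, 58, 54, 56]
s11 212 [100, 94, 97, 97, 95, 109, 132, 147, 150, 151, 154, 152, 134, 118, 130, 150, 165, 180, 186, 194, 201, 205, 206, 208, 199, 157, 103, 103, 145, 174]
s11 226 [86, 86, 88, 85, 96, 117, 137, 136, 132, 130, 128, 120, 108, 106, 120, 126, 128, 131, 140, 146, 148, 153, 154, 150, 131, 105, 85, 84, 84, 83]
s11 233 [59, 59, 59, 60, 70, 92, 106, 110, 113, 117, 116, 97, 91, 111, 129, 130, 131, 132, 141, 144, 150, 154, 1
[... 329 characters left out ...]
6 [86, 88, 88, 86, 88, 88, 87, 90, 100, 117, 123, 126, 125, 127, 127, 127, 126, 131, 138, 148, 151, 149, 154, 150, 131, 104, 88, 86, 83, 83]
s12 233 [61, 56, 57, 59, 58, 56, 58, 69, 90, 109, 114, 116, 120, 122, 126, 129, 131, 131, 137, 146, 149, 153, 156, 157, 133, 102, 85, 87, 84, 88]
s12 240 [61, 60, 58, 59, 60, 61, 57, 58, 59, 60, 59, 60, 66, 79, 87, 93, 103, 125, 143, 148, 149, 150, 148, 129, 97, 66, 57, 57, 56, 54]
tab small top [[317.4, 316.4], [317.9, 344.2], [318.4, 364.8]]
[115, 110, 110, 41, 41, 36, 37, 39, 39, 38, 37, 37, 36, 33, 39, 36, 35, 33, 30, 30, 39, 42, 48, 51, 47, 50, 53, 48, 32, 38, 44, 45, 43, 50, 48, 48, 38, 46, 48, 48, 47, 49, 45, 100, 100, 79, 33, 25, 32, 31, 31, 30]
```

>>> {"method": "play_rows", "body": {"motion": [{"linear": [0.5,0,0],"dr": [0,0,0],"claw": -1},{"linear": [1,0,0],"dr": [0,0,0],"claw": -1},{"linear": [1.5,0,0],"dr": [0,0,0],"claw": -1},{"linear": [1.5,0,0],"dr": [0,0,0],"claw": -1}]}}

```text
time: 24.58
tcp_pos: [0.6106, 0.0583, 0.1203]
orientation: [-0.0, 0.01, 1.0, -0.0]
wrist_force: [0.4, 0.8, -2.1]
grip_width: 0.0331
gripper_force: 70.7
```

>>> {"method": "play_rows", "body": {"motion": [{"linear": [0.5,0,0],"dr": [0,0,0],"claw": -1},{"linear": [1,0,0],"dr": [0,0,0],"claw": -1},{"linear": [1.5,0,0],"dr": [0,0,0],"claw": -1},{"linear": [1.5,0,0],"dr": [0,0,0],"claw": -1}]}}

```text
time: 25.08
tcp_pos: [0.6113, 0.0583, 0.1203]
orientation: [-0.001, 0.01, 1.0, -0.0]
wrist_force: [-4.3, -0.2, 0.8]
grip_width: 0.0328
gripper_force: 70.6
```

>>> {"method": "play_rows", "body": {"motion": [{"linear": [0.5,0,0],"dr": [0,0,0],"claw": -1},{"linear": [1,0,0],"dr": [0,0,0],"claw": -1},{"linear": [1.5,0,0],"dr": [0,0,0],"claw": -1},{"linear": [1.8,0,0],"dr": [0,0,0],"claw": -1},{"linear": [1.8,0,0],"dr": [0,0,0],"claw": -1}]}}

```text
time: 25.7
tcp_pos: [0.6114, 0.0584, 0.1202]
orientation: [-0.003, 0.01, 1.0, -0.0]
wrist_force: [-7.8, -0.1, 3.6]
grip_width: 0.0333
gripper_force: 71.1
```

>>> {"method": "play_rows", "body": {"motion": [{"linear": [0.5,0,0],"dr": [0,0,0],"claw": -1},{"linear": [0.8,0,0],"dr": [0,0,0],"claw": -1},{"linear": [0.8,0,0],"dr": [0,0,0],"claw": -1},{"linear": [0.8,0,0],"dr": [0,0,0],"claw": -1}]}}

```text
time: 26.2
tcp_pos: [0.6115, 0.0584, 0.1202]
orientation: [-0.004, 0.01, 1.0, -0.0]
wrist_force: [-9.8, -0.6, 6.7]
grip_width: 0.0329
gripper_force: 71.2
```

>>> {"method": "play_rows", "body": {"motion": [{"linear": [-1.5,0,0],"dr": [0,0,0],"claw": -1},{"linear": [-3,0,0],"dr": [0,0,0],"claw": -1},{"linear": [-3,0,0],"dr": [0,0,0],"claw": -1}]}}

```text
time: 26.58
tcp_pos: [0.6113, 0.0584, 0.1202]
orientation: [-0.0, 0.01, 1.0, 0.0]
wrist_force: [-3.7, -0.6, 0.3]
grip_width: 0.033
gripper_force: 70.6
```

>>> {"method": "play_rows", "body": {"motion": [{"linear": [-0.7,0,-0.5],"dr": [0,0,0],"claw": -1},{"linear": [-0.7,0,-0.5],"dr": [0,0,0],"claw": -0.1},{"linear": [-0.7,0,-0.5],"dr": [0,0,0],"claw": 0.2},{"linear": [-0.7,0,-0.5],"dr": [0,0,0],"claw": 0.2},{"linear": [-0.7,0,10],"dr": [0,0,0],"claw": 0.2},{"linear": [-0.7,0,40],"dr": [0,0,0],"claw": 0.2},{"linear": [-15,10,80],"dr": [0,0,0],"claw": 0.2},{"linear": [-25,30,110],"dr": [0,0,0],"claw": 0.2},{"linear": [-25,30,110],"dr": [0,0,0],"claw": 0.2},{"linear": [-25,30,110],"dr": [0,0,0],"claw": 0.2}]}}

```text
time: 27.82
tcp_pos: [0.5865, 0.0881, 0.2303]
orientation: [-0.0, 0.01, 1.0, -0.0]
wrist_force: [0.5, 1.1, -0.6]
grip_width: 0.0512
gripper_force: 0.0
```

```bash
python3 - <<'E'
from h import *
s=bot.get_state();im=imaging.read_camera("wrist");cv2.imwrite("pics/w13.png",im);sd=imaging.read_camera("side");cv2.imwrite("pics/s13.png",sd)
print(s["tcp_pos"],s["wrist_force"],s["grip_width"])
for n in("s9","s13"):
    i=cv2.imread(f"pics/{n}.png").astype(float).mean(2)
    for r0,r1 in((190,197),(212,216),(226,230),(233,236),(240,244)): print(n,r0,i[r0:r1,334:364].mean(0).astype(int).tolist())
c=cam("wrist",s);X=lambda x:proj(c,[[x,.0584,.157]])[0].round(1).tolist()
print([X(x) for x in(.6055,.6155,.6255,.6355)])
g=im.mean(2).astype(int);u=int(X(.61)[0]);v0=int(X(.6055)[1])-40
print(v0,g[v0:v0+90:2,u].tolist())
for r in (v0+15,v0+25): print(r,g[r,u-70:u+71:4].tolist())
E
```

```text
[0.58653969 0.08808916 0.23029129] [ 0.48612635  1.05417932 -0.60962494] 0.0512250442056519
s9 190 [87, 89, 91, 91, 90, 91, 92, 90, 90, 90, 90, 91, 91, 91, 91, 92, 89, 77, 60, 44, 41, 43, 41, 41, 42, 47, 61, 74, 82, 89]
s9 212 [102, 102, 103, 101, 103, 102, 105, 107, 105, 100, 96, 96, 93, 107, 131, 150, 166, 175, 184, 191, 197, 203, 202, 206, 197, 155, 101, 102, 143, 171]
s9 226 [86, 87, 86, 87, 87, 85, 88, 88, 85, 84, 87, 86, 92, 105, 117, 127, 127, 131, 137, 145, 148, 148, 152, 147, 132, 102, 88, 82, 83, 83]
s9 233 [55, 59, 54, 58, 58, 58, 60, 57, 56, 60, 67, 68, 88, 115, 127, 129, 128, 128, 138, 144, 148, 150, 156, 152, 134, 98, 83, 85, 86, 86]
s9 240 [60, 61, 58, 58, 60, 57, 60, 58, 57, 59, 60, 60, 65, 76, 89, 92, 101, 127, 141, 146, 145, 148, 146, 127, 97, 65, 56, 58, 54, 56]
s13 190 [89, 92, 90, 92, 91, 91, 92, 92, 92, 92, 92, 92, 88, 75, 58, 45, 40, 42, 41, 40, 39, 41, 40, 40, 42, 45, 61, 75, 84, 88]
s13 212 [100, 98, 98, 95, 94, 95, 94, 95, 96, 107, 135, 151, 156, 160, 169, 175, 178, 181, 188, 195, 201, 202, 205, 206, 198, 155, 100, 102, 143, 173]
s13 226 [86, 85, 88, 87, 84,
[... 320 characters left out ...]
65, 80, 88, 90, 104, 125, 142, 146, 146, 150, 147, 128, 97, 67, 58, 56, 55, 57]
[[274.5, 243.3], [275.3, 256.1], [276.1, 268.6], [276.9, 280.8]]
203 [117, 123, 119, 123, 118, 101, 104, 118, 116, 43, 44, 48, 46, 46, 46, 47, 47, 47, 46, 46, 53, 60, 58, 60, 60, 59, 56, 56, 60, 62, 60, 58, 61, 53, 60, 56, 58, 59, 59, 109, 115, 108, 110, 110, 109]
218 [102, 109, 102, 106, 104, 103, 104, 101, 118, 117, 226, 114, 119, 121, 121, 124, 125, 118, 118, 120, 120, 120, 124, 123, 122, 121, 121, 223, 187, 116, 115, 111, 90, 117, 99, 101]
228 [103, 107, 104, 104, 102, 103, 110, 226, 192, 116, 233, 232, 232, 45, 45, 45, 45, 47, 44, 48, 47, 45, 47, 46, 138, 139, 230, 227, 202, 117, 218, 204, 118, 115, 99, 100]
```

The tab tops run together with no gap, and the small plate's front edge is about 4 px (10 mm) ahead of the medium's, so the stack is nested and tight. I'll hand it in.

```bash
python3 -c "
from rig import ticket
print(ticket.sign_off())"
```

```text
the job is handed in; nothing more can be done
None
```

The medium and small plates hang nested in front of the large one, tight against the stop after pushes of about 10 N each, and I handed the job in at about 28 s; the sign-off returned no verdict.

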